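Tip the parts tray to gather the machine hardware in its red corner

ROBOT

A 7-joint arm with a two-finger parallel gripper is mounted at the origin on the work surface. World frame = base frame: x ahead of the robot, y to its left, z up, the work surface at z = 0. Lengths are in mm, angles in rad, forces in N, time in s.
With the tool pointing down it reaches from about 425 to 1025 mm from the base axis. Payload 9.4 kg.
Tool frame: the origin (TCP) lies on the front face of the gripper's body, between the roots of the fingers; the fingertips stand 84 mm ahead of it and the grasp point (between the pads) lies 65 mm ahead of it; z points along the fingers, y is the line along which they close (so a half turn about z gives the same grasp; the last joint's range is limited). The gripper opens to 93 mm and grips with 3 to 60 N. Pads are 15 mm wide; open, the fingers measure 128 mm over their backs; the gripper's body (75 mm by 188 mm) begins 65 mm behind the grasp point.
Start: joints at [-1.406, 0.599, -0.003, 1.599, 0.002, 0.943, -0.08], TCP at [173.603, 703.908, 302.718] pointing down, gripper open.
Joint ranges: [-2.57, 2.57], [-0.35, 1.97], [-1.29, 1.29], [0.11, 2.56], [-1.05, 4.19], [0.11, 1.86], [-2.63, 2.63]. Speed limits (rad/s): [2.22, 2.22, 3.01, 3.01, 3.14, 3.14, 3.14].

INTERFACE

Orientations are given as a unit quaternion [x, y, z, w].
In Python, from plant import robot, kin, eyes gives the robot as it stands. Calls block until the motion is done:
- robot.move_pose(position, orientation): joint-space move of the TCP to a pose.
- robot.movel(position, frame=None, rate=150, force_limit=None): straight line of the TCP; frame=None keeps the orientation; rate is the mean speed in mm/s. With force_limit (N) it stops when the force on the tool has changed by that much, and returns True; else False.
- robot.movej(angles): joint-space move.
- robot.grip(opening, f_grip=None): finger opening in mm; f_grip is the grip in N (None keeps the last); returns when the fingers have stopped.
- robot.hold(seconds).
- kin.ik(position, orientation): joint angles nearest the present ones, or None.
- robot.get_obs(): the state.
- eyes.get_image(name): name is "side" or "top"; returns the picture (400x640x3 uint8, blue, green, red); there is no depth.
- eyes.get_calibration(name): a dict with "mtx" (3x3 intrinsics, pixels), "cam_to_world" (4x4, takes a point from camera to world coordinates). Camera axes: x right, y up, looking along -z (the intrinsics and any distortion apply to the point x, -y, -z); pixel columns grow to the right and rows downward; lengths in mm; the calibration is good to about 2 mm. A picture is of the moment at which its call begins. get_calibration takes no time and is no camera call.
A pose or a line that the arm cannot do raises robot.Unreachable and nothing moves.
- robot.job_done(): hands the job in; it is judged then, once.
The state is a dict: "t": time; "qpos": joint angles; "joint_vel": joint speeds; "tau": joint torques, N m; "tool_pos": TCP position; "orientation": TCP orientation; "wrist_force": force on the tool from outside, world axes, zero at the start; "moment": the same for the moment, N m; "finger_gap": finger opening in mm; "gripper_force": force on a finger pad.
Only numpy, scipy, OpenCV 4.12 (cv2) and the standard library are available. Lean on these libraries where they do the work, as an engineer would, in place of code of your own. Each camera call takes 0.05 s, during which the arm holds its last target. There are 200 camera calls.

TASK

Pick up the steel parts tray by its handle and tip it until all four loose parts in it (two brass nuts, two black spacers) have slid together into its red corner, then finish while still holding it up in the gripper, steady and clearly tilted, clear of the bench, so that the parts can be picked out of that corner. Leave the power supply, the ink cup stand and the ink jar alone.

Things in the scene. Friction and masses are not known exactly. Their poses are not given: they have to be found in the camera images.
- tray: Loose polished steel parts tray, open-topped, about 0.4 kg, 200 (x) x 140 (y) x 40 mm high, walls and floor 4 mm; stands at any yaw. A fixed handle runs over it along its x, on a post at each short wall. Origin: centre of the underside, z up. Smooth inside (friction 0.2): parts start to slide at about 12 degrees; at 25 to 35 degrees towards the red corner they run into it in 1 to 2 s.
- handle_mid (a point): Middle of the handle's black rubber grip, 102 mm above the tray's underside; axes as the tray's. The grip is 16 mm wide (tray y), 18 mm high, 90 mm long (tray x); nothing lies beside it and the walls end 53 mm below it, so fingers can close on it from above along the tray's y.
- red_corner (a point): The red-painted corner of the tray, the only coloured one: the inner corner of the floor, at tray x +96, y +66, z +4 mm. Axes as the tray's.
- table: The wooden bench top, surface at height 0; fixed.
- nut1: Loose brass thumb nut in the tray: flange 18 mm across and 6 mm high with a 12 mm knob on it, 12 mm high in all, 20 g. Origin: centre of the underside.
- nut2: Loose brass thumb nut in the tray: flange 18 mm across and 6 mm high with a 12 mm knob on it, 12 mm high in all, 20 g. Origin: centre of the underside.
- spacer1: Loose black spacer disc with an orange dot on top, in the tray: 16 mm across, 10 mm high, 12 g. Origin: centre of the underside.
- spacer2: Loose black spacer disc with an orange dot on top, in the tray: 16 mm across, 10 mm high, 12 g. Origin: centre of the underside.
- supply: Bystander: black power supply box with a grey knob on top, 130 (x) x 160 (y) x 85 mm high, 1.6 kg, on the robot's left. Origin: centre of the underside.
- cup_stand: Bystander: black bent-sheet stand with six small ink cups, 60 (x) x 110 (y) x 48 mm high, on the robot's right. Origin: centre of the underside.
- ink: Bystander: small green ink jar with a black cap, 44 mm across, 85 mm high, on the far side of the tray. Origin: centre of the underside.
Mind the look-alikes: they are no part of the job. What is shaped like the tray but brown, green or purple is not meant.

How it is judged (in metres and radians):
At the end, for the whole second after the job is handed in: All four parts rest within 70 mm of the tray's red inner corner; the tray is steady, tilted more than 12 degrees, its red corner over 20 mm above the bench, held by the fingers and touching neither the bench nor a bystander (distance between each of nut1, nut2, spacer1, spacer2 and red_corner below 0.07 m and linear speed of each of nut1, nut2, spacer1, spacer2, tray below 0.03 m/s and angle between tray's own z axis and vertical above 0.21 rad and height (world z) of red_corner above 0.02 m and contact force between tray and the fingers above 2 N and contact force between tray and table below 0.05 N and contact force between tray and supply below 0.05 N and contact force between tray and cup_stand below 0.05 N and contact force between tray and ink below 0.05 N); the arm keeps its last pose, push and grip.
It fails at once if the power supply was pushed away (more than 30 mm) (distance of supply from where it was at the start of the episode above 0.03 m).
It fails at once if the cup stand was pushed away (more than 30 mm) (distance of cup_stand from where it was at the start of the episode above 0.03 m).
It fails at once if the ink jar was pushed away (more than 30 mm) (distance of ink from where it was at the start of the episode above 0.03 m).
It also fails if it takes over 37 s, if anything falls off the work surface, if the arm or the gripper's body presses on something with over 40 N, if the wrist force passes 120 N, or if a joint passes its speed limit or range.

## Working session

There is one attempt and no reset: what is moved stays moved. The work goes in short steps, each a Python script; the robot and the scene stay as the last script left them, time stands still between calls to the robot, and variables do not carry over. Pictures are saved under pics/ and viewed, at most 10 in all, crops included, and the job is handed in when it is done.

```bash
ls; mkdir -p pics
python3 - <<'E'
from plant import robot, kin, eyes
import cv2
for n in("side","top"):
    cv2.imwrite(f"pics/{n}0.png",eyes.get_image(n)); c=eyes.get_calibration(n); print(n,c)
o=robot.get_obs(); print(o)
E
```

```text
pics
side {'mtx': array([[458.86678779,   0.        , 319.99093149],
       [  0.        , 458.86678779, 193.7021287 ],
       [  0.        ,   0.        ,   1.        ]]), 'cam_to_world': array([[ 8.66127832e-01,  3.17253568e-01, -3.86228885e-01,
        -4.34674405e+01],
       [-4.99733707e-01,  5.64230309e-01, -6.57198889e-01,
        -1.01055841e+03],
       [ 9.42335058e-03,  7.62229842e-01,  6.47237876e-01,
         1.05867141e+03],
       [ 0.00000000e+00,  0.00000000e+00,  0.00000000e+00,
         1.00000000e+00]])}
top {'mtx': array([[371.90779462,   0.        , 317.0591568 ],
       [  0.        , 371.90779462, 191.80837584],
       [  0.        ,   0.        ,   1.        ]]), 'cam_to_world': array([[-5.87199661e-03,  9.73369700e-01, -2.29165761e-01,
         2.19612269e+02],
       [-9.99977765e-01, -4.99136336e-03,  4.42223210e-03,
        -2.96496664e+01],
       [ 3.16061715e-03,  2.29186633e-01,  9.73377367e-01,
         1.39384302e+03],
       [ 0.00000000e+00,  0.00000000e+00,  0.00000000e+00,
         1.00000000e+00]])}
{'t': 0.1, 'qpos': array([-1.40571398,  0.60007635, -0.00250473,  1.60002269,  0.00180647,
        0.94292248, -0.07981727]), 'joint_vel': array([-0.0012794 ,  0.00059921,  0.00052774, -0.00027812, -0.00030885,
       -0.00210421, -0.00028802]), 'tau': array([ 4.50362975e-03, -7.66558886e+01,  1.50159538e+00, -2.52937925e+01,
       -5.22872410e-02,  1.36057741e-02,  7.66315020e-05]), 'tool_pos': array([173.54052195, 703.60283235, 301.93395921]), 'orientation': array([ 1.20590403e-01,  9.92702093e-01, -7.13681844e-04, -6.31234884e-06]), 'wrist_force': array([-0.00793876,  0.36149099,  0.0043381 ]), 'moment': array([ 0.00359709, -0.06763267, -0.01763681]), 'gripper_force': 0.0, 'finger_gap': 93.02080368730545}
```

View pics/top0.png

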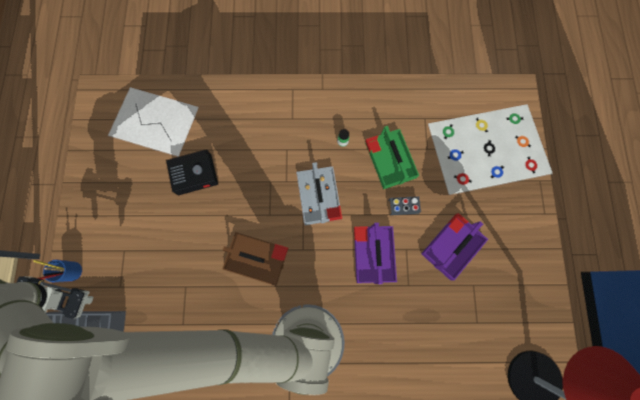

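View pics/side0.png

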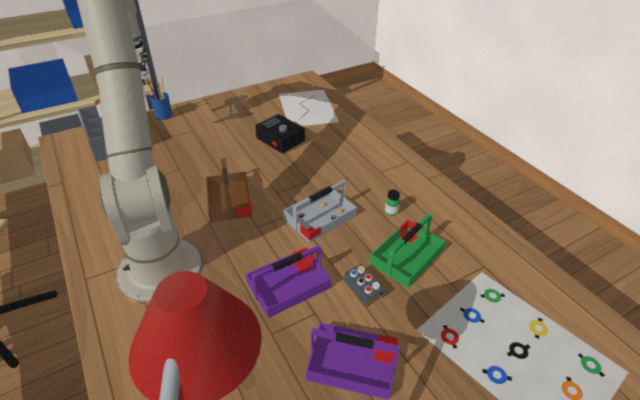

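Candidates in the top view: steel tray (319,193), brown (255,258), green (390,155), purple (375,253) and purple (455,245). I choose the grey steel tray at (319,193) (side view: (320,210)), red corner near (334,213), and check it in a crop.

```bash
cat > h.py <<'E'
import numpy as np, cv2
from plant import robot, kin, eyes
def ray(n,px):
    c=eyes.get_calibration(n); M=c["cam_to_world"]
    u=cv2.undistortPoints(np.array([[px]],float),c["mtx"],c.get("dist"))[0,0]
    return M[:3,3], M[:3,:3]@np.array([u[0],-u[1],-1.])
def on_z(n,px,z):
    o,d=ray(n,px); return o+d*(z-o[2])/d[2]
def tri(p_side,p_top):
    o1,d1=ray("side",p_side);o2,d2=ray("top",p_top)
    s=np.linalg.lstsq(np.c_[d1,-d2],o2-o1,rcond=None)[0]
    a,b=o1+d1*s[0],o2+d2*s[1]; return (a+b)/2,np.linalg.norm(a-b)
def blobs(img,roi,kind,amin=15):
    x0,y0,x1,y1=roi; s=img[y0:y1,x0:x1]; h=cv2.cvtColor(s,cv2.COLOR_BGR2HSV)
    if kind=="red": m=((h[...,0]<8)|(h[...,0]>172))&(h[...,1]>150)&(h[...,2]>60)
    else: m=h[...,2]<55
    out=[]
    for c in cv2.findContours(m.astype(np.uint8),cv2.RETR_EXTERNAL,cv2.CHAIN_APPROX_NONE)[0]:
        if len(c)>4 and cv2.contourArea(c)>=amin:
            r=cv2.minAreaRect(c); out.append((np.array(r[0])+[x0,y0],r[1],cv2.contourArea(c),cv2.boxPoints(r)+[x0,y0]))
    return sorted(out,key=lambda t:-t[2])
E
python3 - <<'E'
from h import *
t=cv2.imread("pics/top0.png");s=cv2.imread("pics/side0.png")
a=cv2.resize(t[145:235,285:355],None,fx=5,fy=5,interpolation=2);b=cv2.resize(s[170:245,275:365],None,fx=5,fy=5,interpolation=2)
H=450;b=cv2.copyMakeBorder(b,0,H-b.shape[0],0,0,0);cv2.imwrite("pics/crop.png",np.hstack([a,b]))
for n,i,r in(("top",t,(290,150,350,232)),("side",s,(280,175,362,240))):
    for k in("red","black"):
        for x in blobs(i,r,k,8): print(n,k,x[0],x[1],x[2])
E
```

```text
top red [334.36486816 213.18919373] (12.658721923828125, 13.480716705322266) 136.0
top black [318.41891861 190.01351166] (22.522661209106445, 3.1235806941986084) 50.0
side red [310.27758789 232.78104019] (19.31954574584961, 12.566513061523438) 136.5
side black [320.29299164 193.70382309] (5.347182273864746, 23.30413818359375) 99.0
```

View pics/crop.png

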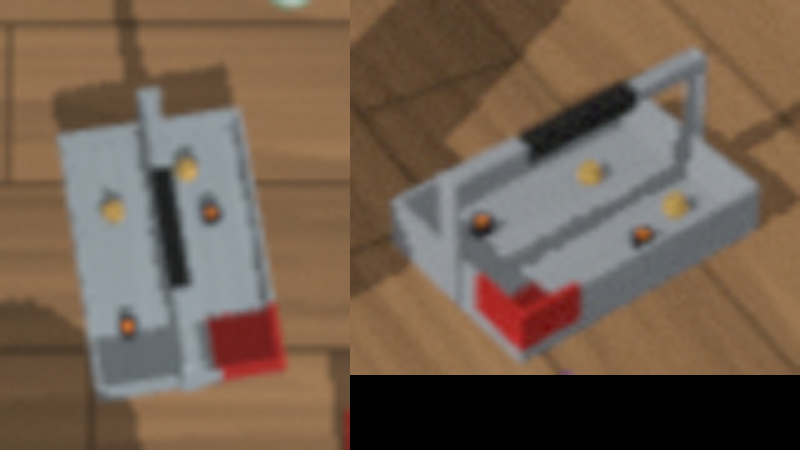

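The crop confirms the steel tray: grey, black grip, two brass nuts, two orange-dotted spacers, with red corner at the near right (red blob at top (334,213)).

```bash
cat >> h.py <<'E'
from scipy.spatial.transform import Rotation as R
def tray_pose():
    t=eyes.get_image("top");s=eyes.get_image("side")
    bt=blobs(t,(290,150,350,232),"black",8)[0];bs=blobs(s,(280,175,362,240),"black",8)[0]
    return bt,bs
def tool_for(Rt):   # tool frame for tray rotation Rt: z down, y along tray y (2 options)
    b=R.from_matrix(np.diag([1.,-1,-1])); return [Rt*b, Rt*b*R.from_euler("z",np.pi)]
def tilt(yaw,deg,az=np.radians(42)):  # lower the direction az in tray frame
    ax=np.array([-np.sin(az),np.cos(az),0]); return R.from_euler("z",yaw)*R.from_rotvec(ax*np.radians(deg))
E
python3 - <<'E'
from h import *
bt,bs=tray_pose(); P,e=tri(bs[0],bt[0]); print("grip",P,e, on_z("top",bt[0],111),on_z("side",bs[0],105))
def ends(b): 
    q=b[3]; q=q[np.argsort(q[:,1])]; return q[:2].mean(0),q[2:].mean(0)
f,n=[on_z("top",p,111) for p in ends(bt)]; d=n-f; print("len",np.linalg.norm(d)); yaw=np.arctan2(d[1],d[0]); print("yaw",yaw)
# outer corners of tray rim from top crop pixels (crop/5+offset), rim z=40
c=[on_z("top",(285+u/5,145+v/5),40) for u,v in((60,133),(240,108),(285,370),(98,396))]
print(np.round(c),"sizes",[np.linalg.norm(c[i]-c[i-1]) for i in range(4)],"ctr",np.mean(c,0),"yaws",[np.arctan2(*(c[j]-c[i])[1::-1]) for i,j in((0,3),(1,2))])
for yw in (yaw,):
  for dg in (0,30,35):
    for k,T in enumerate(tool_for(tilt(yw,dg))):
      for z in (102,300):
        g=np.array([P[0],P[1],z]);p=g-65*T.as_matrix()[:,2]
        q=kin.ik(p,T.as_quat()); print(dg,k,z,None if q is None else np.round(q,2))
E
```

```text
grip [529.44241638 -40.10980186 101.79192398] 1.901430111570654 [528.15370343 -40.3403615  111.        ] [526.52300404 -43.27412227 105.        ]
len 82.1064551231709
yaw -2.9876097337970746
[[ 617.   40.   40.]
 [ 636.  -97.   40.]
 [ 435. -127.   40.]
 [ 417.   11.   40.]] sizes [np.float64(202.8295907859244), np.float64(138.01160849406065), np.float64(203.53519112415222), np.float64(138.72121156511827)] ctr [526.41528377 -43.39964178  40.        ] yaws [np.float64(-2.997403327975118), np.float64(-2.9939440301488354)]
0 0 102 [ 0.07  0.57 -0.14  2.15  0.19  0.43  1.5 ]
0 0 300 [-0.26  0.3   0.3   1.98 -0.11  0.87  1.82]
0 1 102 [-0.36  0.63  0.49  2.18 -0.64  0.48 -0.79]
0 1 300 [-0.78  0.48  1.11  2.01 -0.52  0.98 -0.82]
30 0 102 [ 0.95  0.86 -1.09  2.3   1.45  0.29  0.49]
30 0 300 [ 0.81  0.33 -0.72  2.13 -0.47  0.53  2.25]
30 1 102 None
30 1 300 [-0.16  0.28  0.51  2.19 -0.98  0.78 -0.34]
35 0 102 [ 0.96  0.87 -1.04  2.32  1.73  0.17  0.27]
35 0 300 [ 0.98  0.38 -0.9   2.16 -0.52  0.47  2.32]
35 1 102 None
35 1 300 [ 0.15  0.27  0.18  2.2  -1.04  0.73 -0.27]
```

Grip at z = 102 as given, tray size 203 x 138 matches; centre ≈ (527.5, -42), yaw ≈ -2.995. Moving above it and looking again.

Run:
```python
from h import *
T=tool_for(tilt(-2.995,0))[1]
robot.grip(93,f_grip=50)
robot.move_pose([527.5,-42,290],T.as_quat())
o=robot.get_obs(); print(o["t"],o["qpos"],o["tool_pos"])
t=eyes.get_image("top");s=eyes.get_image("side")
a=cv2.resize(t[125:245,255:385],None,fx=3,fy=3);b=cv2.resize(s[110:250,260:390],None,fx=3,fy=3)
a=cv2.copyMakeBorder(a,0,b.shape[0]-a.shape[0],0,0,0);cv2.imwrite("pics/above.png",np.hstack([a,b]))
```

```text
3.3167 [-0.59974842  0.49718809  0.83443067  2.09201673 -0.53044105  0.77369844
 -0.85488703] [527.76444595 -41.17839497 289.89460224]
```

View pics/above.png

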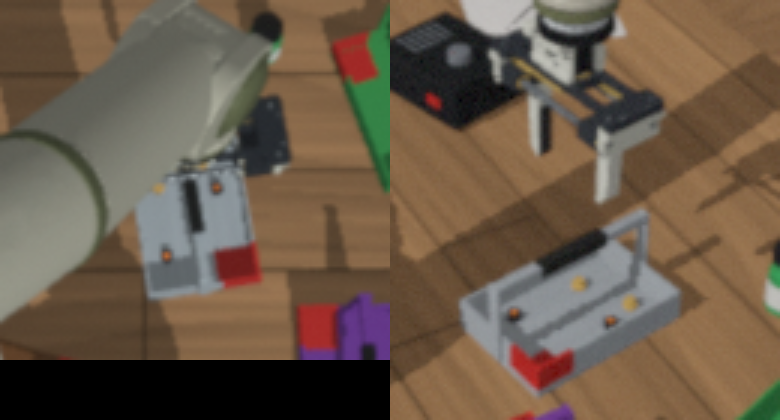

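The open fingers (side crop tips (540,152), (607,200)) straddle the grip (573,252) directly below them, and the tray is undisturbed. Descend, grip and lift a little.

Run:
```python
from h import *
print(robot.movel([527.5,-42,168],force_limit=15,rate=120))
robot.grip(5,f_grip=50)
o=robot.get_obs();print(o["t"],o["finger_gap"],o["gripper_force"],o["tool_pos"],o["wrist_force"])
if 12<o["finger_gap"]<20:
    robot.movel([527.5,-42,360],rate=120)
    o=robot.get_obs();print(o["t"],o["finger_gap"],o["gripper_force"],o["tool_pos"],o["wrist_force"],o["qpos"])
    Q=tilt(-2.995,33)
    for k,T in enumerate(tool_for(Q)):
        for x,z in((527.5,295),(560,300),(560,330)):
            p=np.array([x,-42,z])-65*T.as_matrix()[:,2];q=kin.ik(p,T.as_quat());print(k,x,z,p,None if q is None else np.round(q,2))
    print(Q.apply([96,66,-98]))
    t=eyes.get_image("top");s=eyes.get_image("side")
    b=cv2.resize(s[110:250,260:390],None,fx=3,fy=3);cv2.imwrite("pics/lift.png",b)
```

```text
False
5.7667 15.500653302667235 49.99234914779663 [527.50997651 -42.02631367 167.97094438] [ 0.61555163 -0.49683263  0.03922274]
7.5167 15.67474720725215 49.989100098609924 [527.27243545 -41.91626466 359.44709588] [ 0.29012642 -1.04395667 -5.77998341] [-0.68766965  0.41505101  0.93605774  2.0152967  -0.42110483  0.91637655
 -0.95224999]
0 527.5 295 [504.93380161 -69.27701472 349.51358692] [ 1.08  0.44 -1.07  2.15 -0.21  0.44  2.  ]
0 560 300 [537.43380161 -69.27701472 354.51358692] [ 1.04  0.48 -1.08  2.09 -0.1   0.46  1.88]
0 560 330 [537.43380161 -69.27701472 384.51358692] [ 1.05  0.43 -1.08  2.05 -0.17  0.54  1.94]
1 527.5 295 [504.93380161 -69.27701472 349.51358692] [ 0.13  0.27  0.18  2.2  -1.    0.7  -0.32]
1 560 300 [537.43380161 -69.27701472 354.51358692] [-0.02  0.31  0.37  2.15 -1.03  0.77 -0.32]
1 560 330 [537.43380161 -69.27701472 384.51358692] [-0.24  0.3   0.65  2.12 -1.02  0.88 -0.33]
[ -39.42881839  -23.83153858 -145.09798775]
```

View pics/lift.png

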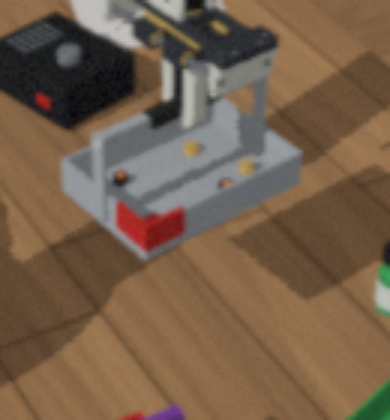

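The tray hangs level in the gripper, with its red corner at crop (150,225) and all four parts inside. Now tilt.

Run:
```python
from h import *
for d in (11,22,34):
    T=tool_for(tilt(-2.995,d))[1]
    f=d/34;g=np.array([527.5+32.5*f,-42,295+35*f]);p=g-65*T.as_matrix()[:,2]
    robot.movel(p,frame=T.as_quat(),rate=40)
    o=robot.get_obs();print(o["t"],o["finger_gap"],o["tool_pos"]-p,o["wrist_force"])
robot.hold(2.5)
t=eyes.get_image("top");s=eyes.get_image("side");print(robot.get_obs()["t"])
cv2.imwrite("pics/tt.png",t);cv2.imwrite("pics/ts.png",s)
a=cv2.resize(t[125:265,245:375],None,fx=3,fy=3);b=cv2.resize(s[110:250,250:380],None,fx=3,fy=3)
cv2.imwrite("pics/tilt.png",np.hstack([a,b]))
```

```text
8.125 15.740812690115412 [-0.29543463 -0.35592037 -0.10209347] [-0.52261143  0.66324702 -4.66453495]
8.5833 15.700792857614804 [-0.08808424  0.1591372  -0.54827789] [ 0.74047068 -0.1474821  -5.50144316]
9.0667 15.501191076498 [ 0.03462327  0.2363957  -0.58892039] [ 0.78513807 -0.64788054 -5.1685402 ]
11.6667
```

View pics/tilt.png

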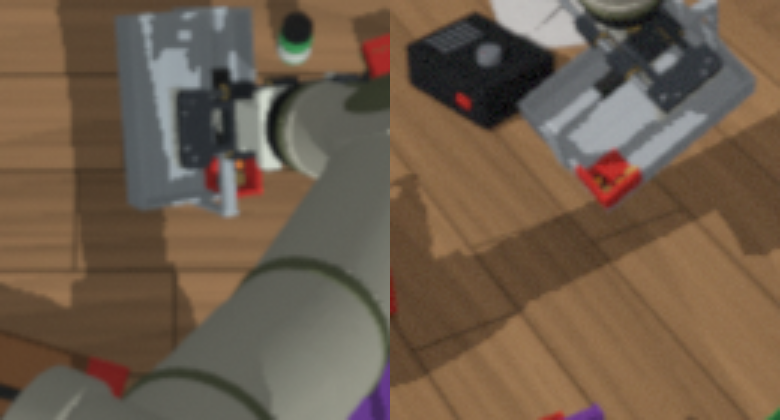

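The tray is tilted with its red corner lowest (side crop (610,178)); brass and dark things lie in the red corner. I'll zoom to count all four.

Run:
```python
from h import *
t=cv2.imread("pics/tt.png");s=cv2.imread("pics/ts.png")
a=cv2.resize(t[160:205,300:345],None,fx=8,fy=8,interpolation=2);b=cv2.resize(s[145:190,300:350],None,fx=8,fy=8,interpolation=2)
cv2.imwrite("pics/z.png",np.hstack([a,b]))
```

```text
(no output)
```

View pics/z.png

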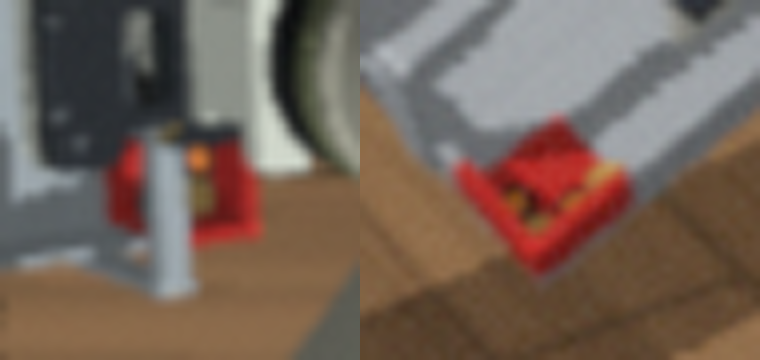

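Brass at side-zoom (540,220) and (605,172), dark pieces at (520,200) and (575,195), orange dot in top-zoom (198,158). I'll cast these onto the tilted floor to check their distances from the corner.

Run:
```python
from h import *
o=robot.get_obs(); T=R.from_quat(o["orientation"]); Q=T*(R.from_matrix(np.diag([1.,-1,-1]))*R.from_euler("z",np.pi)).inv()
g=o["tool_pos"]+65*T.as_matrix()[:,2]; org=g-Q.apply([0,0,102])
print("tilt",np.degrees(np.arccos(Q.as_matrix()[2,2])),"corner",org+Q.apply([96,66,4]),"v",np.abs(o["joint_vel"]).max(),o["gripper_force"])
def cast(n,px,h):
    c,d=ray(n,px); c=Q.inv().apply(c-org);d=Q.inv().apply(d); return (c+d*(h-c[2])/d[2])[:2]
S=lambda u,v:(300+(u-360)/8,145+v/8); P=lambda u,v:(300+u/8,160+v/8)
for n,px,h,l in(("side",S(540,265),40,"rim corner"),("side",S(540,220),14,"brass"),("side",S(605,172),14,"brass2"),("side",S(515,195),14,"dark"),("side",S(575,195),14,"dark2"),("top",P(198,158),14,"orange"),("top",P(203,190),14,"brass"),("top",P(172,130),14,"brass?"),("side",S(558,120),4,"red floor inner corner")):
    q=cast(n,px,h);print(l,np.round(q),"dist",np.round(np.hypot(*(q-[96,66]))))
for n,f in(("side","ts"),("top","tt")):
    i=cv2.imread(f"pics/{f}.png");h=cv2.cvtColor(i,cv2.COLOR_BGR2HSV);y0,x0=140,295
    m=((h[...,0]>8)&(h[...,0]<32)&(h[...,1]>130))[y0:205,x0:350]
    k,_,st,ct=cv2.connectedComponentsWithStats(m.astype(np.uint8))
    for j in range(1,k):
        c=ct[j]+[x0,y0];q=cast(n,c,12)
        if st[j,4]>1 and abs(q[0])<100 and abs(q[1])<70: print(n,c.round(1),st[j,4],i[int(c[1]),int(c[0])],q.round())
```

```text
tilt 34.00025575671775 corner [522.18441254 -63.85909934 184.16242018] v 0.001190089850601506 49.98935043811798
rim corner [101.  76.] dist 11.0
brass [86. 54.] dist 16.0
brass2 [55. 56.] dist 42.0
dark [87. 40.] dist 28.0
dark2 [70. 55.] dist 29.0
orange [71. 59.] dist 26.0
brass [84. 61.] dist 13.0
brass? [58. 48.] dist 43.0
red floor inner corner [53. 24.] dist 60.0
side [328.1 167.7] 11 [ 59 100 176] [63. 53.]
side [320.5 170.9] 11 [ 31  64 111] [87. 45.]
top [324.5 179.5] 8 [ 59 111 187] [70. 59.]
top [325.6 184.4] 5 [ 53  90 111] [87. 62.]
```

The check agrees between views: a nut at (86,57), a spacer at (71,58), the other nut at (56,56) and the other spacer at (87,40) in tray mm. All are within about 43 mm of the corner. The tray is steady at 34° with the corner 184 mm up, so I'm handing in.

```bash
python3 -c "
from plant import robot
print(robot.job_done(), robot.get_obs()['t'])"
```

```text
the job is handed in; nothing more can be done
the job is handed in; nothing more can be done
```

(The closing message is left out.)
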